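# Feed a button sample bar home in its display rail with a push stick

### The arm

A 6-joint arm with a two-finger parallel gripper is mounted at the origin on the work surface. World frame = base frame: x ahead of the robot, y to its left, z up, the work surface at z = 0. Lengths are in m, angles in rad, forces in N, time in s.
With the tool pointing down it reaches from about 0.325 to 0.775 m from the base axis. Payload 5.5 kg.
Tool frame: the origin (TCP) lies on the centre line of the jaws, within the pads' length; the fingertips stand 14 mm ahead of it and the grasp point (between the pads) lies 5 mm behind it (tip_reach is the distance from the TCP to the fingertips, in m); x points along the fingers, y is the direction in which the jaws open and shut, and the axes are right-handed (so a half turn about x gives the same grasp; the last joint's range is limited). The gripper opens to 88 mm and grips with 3 to 60 N. Pads are 20 mm wide; open, the fingers measure 115 mm over their backs; the gripper's body (75 mm by 178 mm) begins 61 mm behind the grasp point.
Start: joints at [1.265, 0.091, 1.231, -0, 1.82, -0.057], TCP at [0.148, 0.582, 0.237] pointing down, gripper open.
Joint ranges: [-2.87, 2.87], [-0.86, 2.18], [0.17, 2.46], [-1.51, 4.65], [0.06, 2.69], [-2.65, 2.65]. Speed limits (rad/s): [2.57, 2.57, 3.01, 3.14, 3.14, 3.14].

### API

Orientations are given as a unit quaternion [w, x, y, z].
In Python, from workcell import read_state, camera, finish_job, tip_reach gives the robot as it stands.
- The arm moves only by the tool carry_out, never from a script. Its argument "steps" is text: rows parted by semicolons, each of 7 numbers parted by spaces: the shift along the tool's x, y, z in m, then the turn, a rotation vector about the tool's x, y, z in degrees, then the finger opening in m, from 0 to 0.0878. In form: x y z ax ay az jaw; .... A call has 1 to 8 rows; each row shifts and turns the commanded pose from where the row before left it, along the tool's axes as they then stand; what a row does not reach is not made up. A row lasts 1/10 s, in which the tool goes at most 50 mm and 8.59 degrees, less where a joint would pass 70% of its speed; a pose out of reach is approached as far as the arm can. A call with a gripper value outside its range is refused whole. The fingers move at their own pace and stop on an object; the grip force is fixed at half the most. Time passes only in rows, so rows that do not move let the fingers close. It gives the time, the measured TCP pose, the force and the opening at its end, in the units of the state.
- read_state(): the state, without advancing time (a new reading comes with each control period).
- camera(name): name is "scene" or "top" or "wrist"; returns a dict with "frame" (400x640x3 uint8, red, green, blue), "z_map" (400x640 float32, m along the optical axis (not along the pixel's ray), 0 where there is no reading), "intrinsics" (3x3 intrinsics, pixels), "R" (3x3) and "t" (3): a world point X has camera coordinates R X + t; the wrist camera has in their place "hand_eye" (4x4, takes a point from camera to tool coordinates, whose origin is the TCP and whose axes are the tool frame's). Camera axes: x right, y down, z forward; pixel columns grow to the right and rows downward; lengths in m; the calibration is good to about 2 mm. A picture is of the moment at which its call begins: read the wrist's pose just before it.
- finish_job(): hands the job in, once; it reports no verdict.
The state is a dict: "clock": time; "joint_positions": joint angles; "qd": joint speeds; "effort": joint torques, N m; "position": TCP position; "ee_rot": TCP orientation; "ft_force": force on the tool from outside, world axes, zero at the start; "moment": the same for the moment, N m; "gripper_width": finger opening in m.
Only numpy, scipy, OpenCV 4.12 (cv2) and the standard library are available. Lean on these libraries where they do the work, as an engineer would, in place of code of your own. Each camera call takes 0.05 s, during which the arm holds its last target.

### The job

Set the narrower of the two button sample bars, buttons up, at the display rail's flared mouth and push it lengthways under the lips right up against the end stop, using the wooden push stick and not the fingers. The stick is in the drawer, where only its low blade can be gripped: open the drawer, lift the stick out, lay it down on the table and let go, then take it by its tall handle to push. Finally draw the stick out of the rail and leave it lying there; do not disturb the wider bar, the tin or the jar, and the drawer may stay open.

Things in the scene. Friction and masses are not known exactly. Their poses are not given: they have to be found in the camera images.
- rail: Fixed wooden display rail. Origin on the table, on its centre line, where the lipped channel begins; x points along the feed, z up. Floor plate 92 mm wide, 6 mm thick, x = -125 to 168 mm; before x = -25 mm it is an open flat apron. From x = -25 to 0 mm two walls, 28 mm high, narrow like a funnel from 76 to 46 mm apart (86 mm outside).
- rail_stop (a point): Foot of the rail's end stop, on the channel floor (6 mm above the table), at x = 160 mm of the rail; axes as the rail. The straight channel from x = 0 to here is 46 mm wide inside, 58 mm outside; two lips, undersides 34 and tops 40 mm above the table, roof it but for a 16 mm slot. A bar pushed home has its centre 45 mm before this point.
- bar_center (a point): Centre of the sample bar to feed: loose plain wooden block 90 x 40 x 22 mm (about 70 g), lying flat on the table, four 2 mm thick buttons in a row on top. x along its length, y across, z up. Told from the other bar by its 40 mm width.
- drawer (a joint): Opening of the drawer in m, 0 shut, 0.145 fully open; slides easily (about 1 N). It stays where it is left. It starts shut.
- drawer_handle (a point): Middle of the drawer's bar handle: level round steel bar, 90 mm long along y, 11 mm thick, 35 mm out from the drawer front, 46 mm above the table. The drawer opens along this point's -x. Drawer walls reach 61 mm, its front 65 mm above the table; inside it is 145 (x) by 172 mm (y), floor 15 mm above the table. The stick lies in it along y, 121 mm behind (+x) the handle, tip towards -y.
- unit: Fixed plywood drawer unit, 185 mm deep (x), 210 mm wide (y), 74 mm high; origin under its centre, front towards -x, roof from x = -80 mm. With the drawer open 0.12 m or more the stick can be reached; fully open there are 58 mm free before and 60 mm behind its blade. Two cork blocks, flush with the handle's top, hem in the handle and the rear 30 mm of the blade: only the front 70 mm can be gripped.
- stick_center (a point): Push stick, loose, wooden, 150 mm long, 20 mm wide, about 90 g. Site at the middle of its length, 22.5 mm above its underside; x points from handle to tip, z up. Rear 50 mm: tall handle block, 45 mm high. Front 100 mm: low blade, 18 mm high; the underside of both is in one plane. The balance point is about 4 mm behind this point.
- stick_tip (a point): Middle of the end face of the stick's blade, 75 mm ahead (x) of stick_center, 9 mm above the stick's underside; axes as stick_center.
- stick_handle (a point): Centre of the stick's tall handle block (50 long x 20 wide x 45 mm high), 50 mm behind stick_center, 22.5 mm above the stick's underside; axes as stick_center.
- widebar_center (a point): Centre of the other, wider sample bar, loose, 95 x 58 x 22 mm, which does not fit the rail; bystander. x along its length.
- tin_center (a point): Centre of a loose round steel tin, 72 mm in diameter, 42 mm high; bystander.
- jar_center (a point): Centre of a loose glass jar with a steel cap, 68 mm in diameter, 80 mm high; bystander.
Things that resemble listed ones, but are neither listed nor needed, are in the scene too. Leave any green or purple look-alike of the part that bears bar_center alone.

How it is judged:
On the way, in this order (a step that is already met when the one before it is completed fails the run):
1. the stick is out of the drawer, lying released on the table or the apron (height (world z) of stick_center below 0.033 m and contact force between the fingers and stick below 0.1 N and linear speed of stick below 0.03 m/s), for 0.2 s.
2. the stick pushes the bar along under the lips (x of bar_center in the frame of rail above 0.06 m and y of bar_center in the frame of rail between -0.01 and 0.01 m and z of bar_center in the frame of rail below 0.023 m and contact force between stick and bar above 0.05 N).
At the end, for the whole second after the job is handed in: The narrow bar lies buttons up on the channel floor under the lips, along the rail, within 6 mm of the end stop; the stick's tip is out of the lipped channel and the stick lies at rest on the table or apron, released (x of bar_center in the frame of rail above 0.109 m and y of bar_center in the frame of rail between -0.006 and 0.006 m and z of bar_center in the frame of rail below 0.021 m and angle between the x axis of bar_center and the x axis of rail, either way round below 0.1 rad and angle between bar_center's own z axis and vertical below 0.15 rad and linear speed of each of bar, stick below 0.02 m/s and x of stick_tip in the frame of rail below 0 m and height (world z) of stick_center below 0.033 m); the robot touches nothing.
It fails at once if the fingers push or hold the bar once it is well inside the lipped channel (x of bar_center in the frame of rail above 0.02 m and z of bar_center in the frame of rail below 0.03 m and y of bar_center in the frame of rail between -0.03 and 0.03 m and contact force between the fingers and bar above 0.5 N).
It fails at once if the wider bar is shifted by more than 30 mm (distance of widebar_center from where it was at the start of the episode above 0.03 m).
It fails at once if the tin is shifted by more than 30 mm (distance of tin_center from where it was at the start of the episode above 0.03 m).
It fails at once if the jar is shifted by more than 30 mm (distance of jar_center from where it was at the start of the episode above 0.03 m).
It also fails if it takes over 72 s, if anything falls off the work surface, if the arm or the gripper's body presses on something with over 40 N, if the wrist force passes 120 N, or if a joint passes its speed limit or range.

## Working session

There is one attempt and no reset: what is moved stays moved. The work goes in short steps, Python scripts to look and compute and a tool call to move; the robot and the scene stay as the last step left them, time stands still between calls to the robot, and variables do not carry over. Pictures are saved under pics/ and viewed, and the job is handed in when it is done.

Besides the shell and the picture viewer there is one more tool, called after "Emit:" by a JSON object that holds its "method" and its "body". carry_out: Moves the arm, as the interface text tells. Its arguments: {"type":"object","properties":{"steps":{"type":"string"}},"required":["steps"]}

```bash
ls; mkdir -p pics; python3 - <<'E'
from workcell import *
import cv2,numpy as np
s=read_state();print({k:np.round(v,3).tolist() for k,v in s.items()},tip_reach)
for n in("scene","top","wrist"):
    c=camera(n);cv2.imwrite(f"pics/{n}0.png",c["frame"][:,:,::-1]);np.savez(f"pics/{n}0.npz",**c)
    print(n,c["intrinsics"].tolist(),{k:np.round(c[k],3).tolist() for k in("R","t","hand_eye") if k in c})
E
```

```text
pics
{'clock': 0.0, 'joint_positions': [1.265, 0.092, 1.232, -0.0, 1.82, -0.057], 'qd': [-0.0, -0.001, 0.003, 0.0, -0.001, 0.001], 'effort': [0.003, -44.644, -40.645, 0.07, 0.029, -0.0], 'position': [0.148, 0.581, 0.236], 'ee_rot': [0.702, 0.087, 0.702, -0.088], 'ft_force': [0.356, -0.49, -0.044], 'moment': [0.001, -0.012, -0.009], 'gripper_width': 0.088} 0.014
scene [[513.4030098412757, 0.0, 325.87045482264534], [0.0, 513.4030098412757, 203.25794675128643], [0.0, 0.0, 1.0]] {'R': [[0.544, 0.839, 0.018], [0.454, -0.276, -0.847], [-0.706, 0.469, -0.531]], 't': [-0.298, -0.177, 1.914]}
top [[362.9023100257329, 0.0, 320.08426564489685], [0.0, 362.9023100257329, 199.53123319745305], [0.0, 0.0, 1.0]] {'R': [[-0.02, -1.0, 0.008], [-0.984, 0.019, -0.178], [0.177, -0.011, -0.984]], 't': [0.027, 0.54, 0.952]}
wrist [[339.0322801050957, 0.0, 315.400770122747], [0.0, 339.0322801050957, 199.79266568500492], [0.0, 0.0, 1.0]] {'hand_eye': [[0.001, -0.259, 0.966, -0.148], [1.0, 0.0, -0.001, -0.0], [-0.0, 0.966, 0.259, -0.071], [0.0, 0.0, 0.0, 1.0]]}
```

View pics/top0.png

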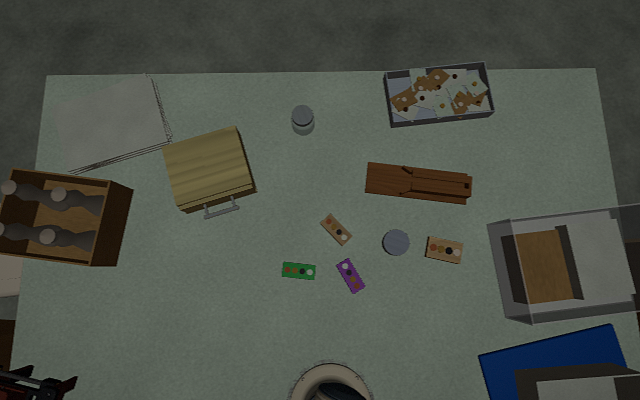

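View pics/scene0.png

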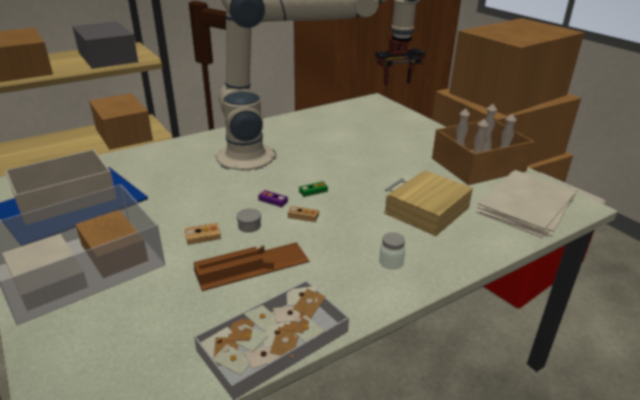

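View pics/wrist0.png

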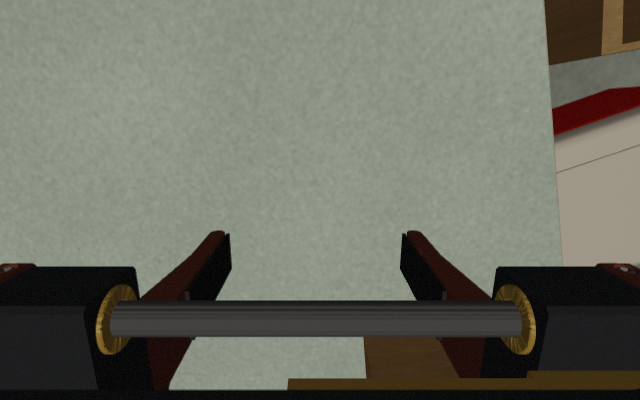

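The top view shows the unit at (210,170) with its handle at (221,207) and the rail from (366,180) to (472,190), apron on the left. The wooden bars are at (336,230) and (444,249). The green (298,271) and purple (350,276) look-alikes stay alone. I'll enlarge and measure.

```bash
cat > h.py <<'E'
import numpy as np,cv2
def ray(c,uv,z,K=None):
    """pixel(s)->world on plane z (static cams)"""
    uv=np.atleast_2d(np.asarray(uv,float));K=c["intrinsics"]
    d=np.c_[(uv-[K[0,2],K[1,2]])/[K[0,0],K[1,1]],np.ones(len(uv))]@c["R"]
    o=-c["R"].T@c["t"]
    return o+d*((z-o[2])/d[:,2])[:,None]
def proj(c,X):
    p=np.atleast_2d(X)@c["R"].T+c["t"];q=p@c["intrinsics"].T;return q[:,:2]/q[:,2:]
def R_of(q):
    from scipy.spatial.transform import Rotation as r
    return r.from_quat([q[1],q[2],q[3],q[0]]).as_matrix()
def wristcam(c,s):
    Rt=R_of(s["ee_rot"]);H=c["hand_eye"]
    Rw=Rt@H[:3,:3];tw=Rt@H[:3,3]+s["position"]
    d=dict(c);d["R"]=Rw.T;d["t"]=-Rw.T@tw;return d
def load(f): return dict(np.load(f))
def cloud(c):
    v,u=np.nonzero(c["z_map"]>0);z=c["z_map"][v,u];K=c["intrinsics"]
    P=np.c_[(u-K[0,2])/K[0,0]*z,(v-K[1,2])/K[1,1]*z,z]
    return (P-c["t"])@c["R"],u,v
def crop(im,x0,y0,x1,y1,k,f): cv2.imwrite(f,cv2.resize(im[y0:y1,x0:x1,::-1],None,fx=k,fy=k,interpolation=cv2.INTER_CUBIC))
E
python3 - <<'E'
from h import *
c=load("pics/top0.npz");im=c["frame"]
crop(im,270,150,480,300,3.8,"pics/a1.png");crop(im,150,110,270,230,5,"pics/a2.png")
hsv=cv2.cvtColor(im,cv2.COLOR_RGB2HSV)
P,u,v=cloud(c)
Z=np.zeros((400,640));Z[v,u]=P[:,2]
for n,(x0,y0,x1,y1) in dict(barA=(316,208,358,250),barB=(420,230,470,268),tin=(376,222,416,260),jar=(285,98,320,140),unit=(155,120,265,225)).items():
    m=(Z[y0:y1,x0:x1]>0.012)
    num,l,st,ce=cv2.connectedComponentsWithStats(m.astype(np.uint8))
    k=1+st[1:,4].argmax();yy,xx=np.nonzero(l==k)
    zt=np.median(Z[y0:y1,x0:x1][l==k])
    W=ray(c,np.c_[xx+x0,yy+y0],zt)
    r=cv2.minAreaRect((W[:,:2]*1000).astype(np.float32))
    print(n,st[k],"z",zt.round(4),np.percentile(Z[y0:y1,x0:x1][l==k],[5,95]).round(3),np.round(r[0],1),np.round(r[1],1),round(r[2],1))
E
```

```text
barA [  5   5  32  33 476] z 0.0225 [0.019 0.026] [460.1 -26.7] [88.6 39.8] 43.5
barB [  6   6  37  28 750] z 0.0225 [0.019 0.026] [ 398.  -323.8] [97.6 58.6] 76.4
tin [  7   7  27  27 567] z 0.0423 [0.038 0.045] [ 420.4 -187.5] [70.9 70.8] 87.1
jar [  6   7  24  30 570] z 0.0784 [0.022 0.082] [762.3  61.4] [63.9 85.4] 89.0
unit [   0    0  101   99 6212] z 0.0735 [0.033 0.077] [648.3 333.6] [310.9 232.9] 16.4
```

View pics/a1.png

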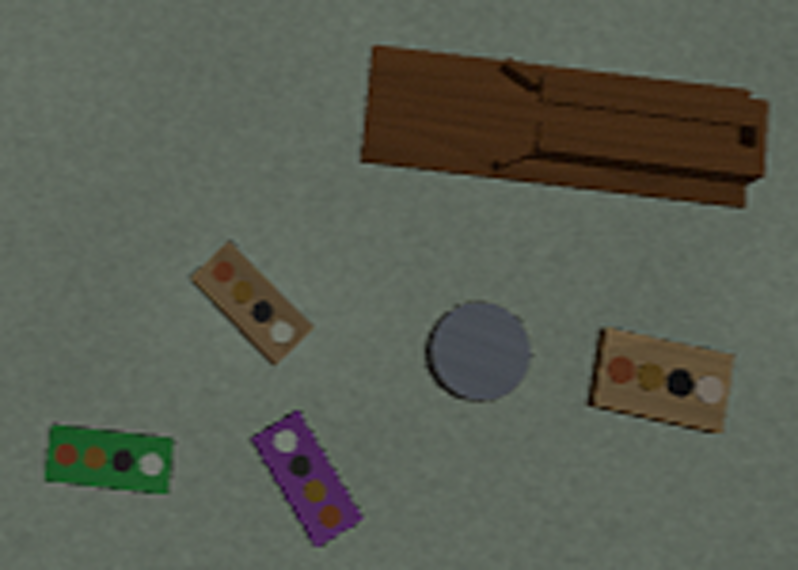

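View pics/a2.png

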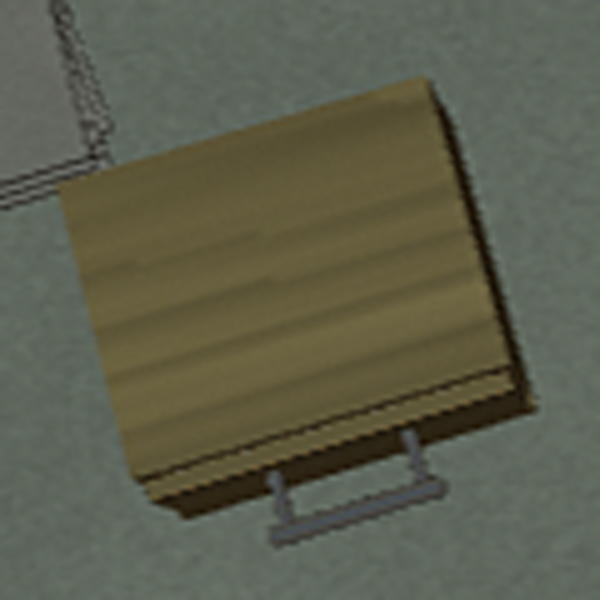

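The 88.6 × 39.8 mm bar at px (336,230) is the narrow one. Bar B at (444,249) measures 97.6 × 58.6 mm, so it is the wide one. Next come the rail, the unit and the handle.

```bash
python3 - <<'E'
from h import *
c=load("pics/top0.npz");im=c["frame"].astype(int)
P,u,v=cloud(c);Z=np.zeros((400,640));Z[v,u]=P[:,2]
def px(x,y,k,ox,oy): return [ox+(x+.5)/k-.5,oy+(y+.5)/k-.5]
# rail
mask=((im[:,:,0]>im[:,:,1]*1.25)).astype(np.uint8);sub=np.zeros_like(mask);sub[155:212,358:482]=mask[155:212,358:482]
n,l,st,ce=cv2.connectedComponentsWithStats(sub);k=1+st[1:,4].argmax();print("rail comp",st[k])
m=(l==k)
# edges of plate: left edge, lower edge, upper apron edge
low=np.array([(x,np.nonzero(m[:,x])[0].max()+.5) for x in range(372,462)]);up=np.array([(x,np.nonzero(m[:,x])[0].min()-.5) for x in range(371,396)])
lef=np.array([(np.nonzero(m[y])[0].min()-.5,y) for y in range(166,190)])
def fit(p,z):
    W=ray(c,p,z)[:,:2].astype(np.float32);a=cv2.fitLine(W,cv2.DIST_HUBER,0,.01,.01).ravel();return a
for nme,p,z in(("low",low,.003),("up",up,.006),("left",lef,.006)):
    a=fit(p,z);print(nme,a.round(4),"ang",np.degrees(np.arctan2(a[1],a[0])).round(2))
for nme,q,z in (("apUL",(374,46),.006),("apLL",(361,161),.006),("plLR",(744,207),.006),("lipUR",(768,100),.04),("lipLR",(762,180),.04),("slotUL",(540,101),.04),("lipLL",(536,150),.04),("stopUL",(741,124),.04)):
    print(nme,ray(c,px(*q,3.8,270,150),z).round(4)[0][:2])
for nme,q,z in (("hL",(270,537),.046),("hR",(445,488),.046),("bl",(60,183),.074),("br",(428,78),.074),("fr",(510,367),.074),("fl",(135,480),.074),("dfl",(152,500),.065),("dfr",(515,388),.065)):
    print(nme,ray(c,px(*q,5,150,110),z).round(4)[0][:2])
E
```

```text
rail comp [ 365  162  107   43 3205]
low [ 0.1414  0.99    0.5467 -0.2624] ang 81.87
up [ 0.1424  0.9898  0.6526 -0.1703] ang 81.82
left [ 0.9894 -0.1454  0.6163 -0.1203] ang -8.36
apUL [ 0.6579 -0.1267]
apLL [ 0.5676 -0.1128]
plLR [ 0.5267 -0.4015]
lipUR [ 0.6013 -0.4126]
lipLR [ 0.5411 -0.4024]
slotUL [ 0.6037 -0.2429]
lipLL [ 0.5667 -0.2375]
stopUL [ 0.5835 -0.3908]
hL [0.4982 0.3359]
hR [0.5235 0.241 ]
bl [0.6927 0.4494]
br [0.7502 0.2489]
fr [0.5845 0.2011]
fl [0.5264 0.4001]
dfl [0.5169 0.3939]
dfr [0.5749 0.1999]
```

```bash
cat > plan.py <<'E'
from h import *
from workcell import read_state
from scipy.spatial.transform import Rotation as Ro
def frame(): 
    s=read_state();return np.array(s["position"]),R_of(s["ee_rot"]),s
def yaw_R(yaw):
    """tool x down, tool y along world yaw(deg)"""
    y=np.array([np.cos(np.radians(yaw)),np.sin(np.radians(yaw)),0]);x=np.array([0,0,-1.]);return np.c_[x,y,np.cross(x,y)]
def to(target,yaw=None,cur=None):
    """prints turn (rotvec deg in tool) to target yaw (nearest half turn) and shift in tool axes AFTER the turn; returns pose"""
    p,R,s=frame() if cur is None else cur+(None,)
    if yaw is not None:
        best=min((Ro.from_matrix(R.T@yaw_R(yaw+k)).as_rotvec(degrees=True) for k in(0,180)),key=np.linalg.norm)
        R2=R@Ro.from_rotvec(best,degrees=True).as_matrix()
    else: best=np.zeros(3);R2=R
    d=R2.T@(np.array(target)-p)
    print("turn",best.round(2),"rows>=",np.ceil(np.linalg.norm(best)/8.5),"then shift xyz",d.round(4),"rows>=",np.ceil(np.linalg.norm(d)/.05))
    return np.array(target,float),R2
E
python3 - <<'E'
from plan import *
p,R,s=frame();print(p.round(4),R.round(3))
yaw=16;ux=np.array([np.cos(np.radians(yaw)),np.sin(np.radians(yaw)),0])
h=np.array([.511,.2885,0])
c=to(h+[0,0,.16],yaw)
E
```

```text
[0.1477 0.5813 0.2358] [[-0.     0.246  0.969]
 [-0.001  0.969 -0.246]
 [-1.    -0.001 -0.   ]]
turn [5.974e+01 4.000e-02 8.000e-02] rows>= 8.0 then shift xyz [0.0758 0.2685 0.3816] rows>= 10.0
```

Emit:
{"method": "carry_out", "body": {"steps": "0 0 0 7.5 0 0 0.03; 0 0 0 7.5 0 0 0.03; 0 0 0 7.5 0 0 0.03; 0 0 0 7.5 0 0 0.03; 0 0 0 7.5 0 0 0.03; 0 0 0 7.5 0 0 0.03; 0 0 0 7.5 0 0 0.03; 0 0 0 7.25 0 0 0.03"}}

```text
clock: 0.95
position: [0.1477, 0.5814, 0.2361]
ee_rot: [0.564, 0.427, 0.563, -0.427]
ft_force: [-1.0, 0.2, 0.6]
gripper_width: 0.0306
```

Emit:
{"method": "carry_out", "body": {"steps": "0 0.027 0.038 0 0 0 0.03; 0 0.027 0.038 0 0 0 0.03; 0 0.027 0.038 0 0 0 0.03; 0 0.027 0.038 0 0 0 0.03; 0 0.027 0.038 0 0 0 0.03; 0 0.027 0.038 0 0 0 0.03; 0 0.027 0.038 0 0 0 0.03; 0 0.027 0.038 0 0 0 0.03"}}

```text
clock: 1.75
position: [0.4403, 0.3473, 0.2364]
ee_rot: [0.565, 0.425, 0.565, -0.426]
ft_force: [0.3, 1.1, 0.7]
gripper_width: 0.0302
```

Emit:
{"method": "carry_out", "body": {"steps": "0.025 0.027 0.039 0 0 0 0.03; 0.025 0.0255 0.038 0 0 0 0.03; 0 0 0 0 0 0 0.03; 0 0 0 0 0 0 0.03"}}

```text
clock: 2.15
position: [0.5069, 0.2917, 0.1881]
ee_rot: [0.564, 0.425, 0.565, -0.427]
ft_force: [0.1, -0.0, 0.6]
gripper_width: 0.0299
```

```bash
python3 - <<'E'
from plan import *
from workcell import camera
p,R,s=frame();c=wristcam(camera("wrist"),s);np.savez("pics/w1.npz",**c);cv2.imwrite("pics/w1.png",c["frame"][:,:,::-1]);print(p,s["joint_positions"],s["gripper_width"],R.round(3))
E
```

```text
[0.50685919 0.29173614 0.18806069] [4.63797687e-01 4.81957303e-02 1.36133194e+00 5.28351255e-04
 1.73487111e+00 1.86833783e-01] 0.0298535720798363 [[-0.003  0.962  0.274]
 [-0.001  0.274 -0.962]
 [-1.    -0.003  0.   ]]
```

View pics/w1.png

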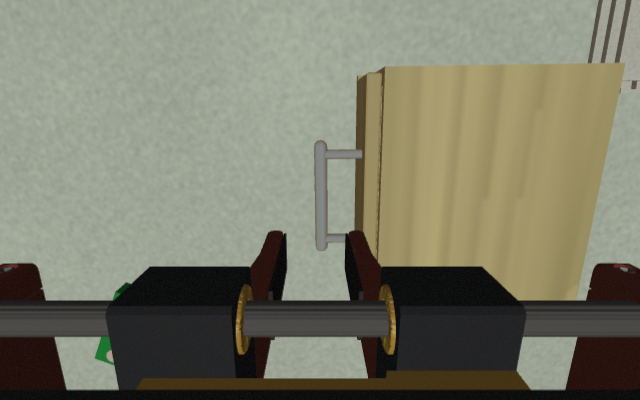

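The wrist view shows the drawer handle from (320,142) to (321,249), between the finger columns. I'll measure it here.

```bash
python3 - <<'E'
from plan import *
c=load("pics/w1.npz")
im=c["frame"].astype(int);
for y in (165,190,215,228):
    row=im[y,300:345];d=np.abs(row-im[y,296]).sum(1);xx=np.nonzero(d>40)[0]+300;print(y,xx.min(),xx.max())
a=ray(c,[[320.5,142],[321,249.5]],.048);print(a.round(4),np.linalg.norm(a[0]-a[1]))
v=a[0]-a[1];yaw=np.degrees(np.arctan2(v[1],v[0]))-90;print("yaw",yaw)
b=ray(c,[[358,78],[357,272]],.065);v=b[0]-b[1];print(b,np.degrees(np.arctan2(v[1],v[0]))-90)
b=ray(c,[[386,68],[621,64]],.074);v=b[1]-b[0];print(b,np.degrees(np.arctan2(v[1],v[0])),np.linalg.norm(v))
m=a.mean(0);to([m[0],m[1],.043],yaw)
E
```

```text
165 314 327
190 314 327
215 315 327
228 315 327
[[0.4982 0.3346 0.048 ]
 [0.5257 0.2409 0.048 ]] 0.09759839580890865
yaw 16.373656861805003
[[0.51152989 0.38979486 0.065     ]
 [0.55979344 0.23616676 0.065     ]] 17.440548159085807
[[0.52816067 0.40086886 0.074     ]
 [0.69005144 0.44965482 0.074     ]] 16.77023656822841 0.1690819037264101
turn [-0.39 -0.03  0.03] rows>= 1.0 then shift xyz [0.1464 0.0037 0.0064] rows>= 3.0
```

Emit:
{"method": "carry_out", "body": {"steps": "0 0.004 0.006 -0.5 0 0 0.024; 0.045 0 0 0 0 0 0.024; 0.045 0 0 0 0 0 0.024; 0 0 0 0 0 0 0.024"}}

```text
clock: 2.6
position: [0.5087, 0.2872, 0.0929]
ee_rot: [0.565, 0.419, 0.569, -0.426]
ft_force: [-0.0, -0.4, -1.8]
gripper_width: 0.024
```

```bash
python3 - <<'E'
from plan import *
from workcell import camera
p,R,s=frame();print(p,s["gripper_width"],s["ft_force"]);to([.512,.2878,.043],16.4)
c=wristcam(camera("wrist"),s);cv2.imwrite("pics/w2.png",c["frame"][:,:,::-1])
E
```

```text
[0.50867121 0.28719006 0.09291362] 0.02404901860707873 [-0.01631    -0.39784329 -1.75911624]
turn [0.22 0.1  0.62] rows>= 1.0 then shift xyz [0.0499 0.0034 0.0004] rows>= 2.0
```

View pics/w2.png

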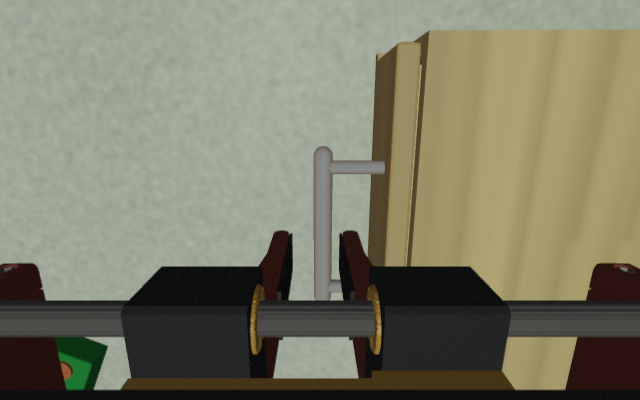

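The handle sits at column 323 with the jaws centred on about 316, which agrees with the 3.4 mm correction. I'll descend and grip.

Emit:
{"method": "carry_out", "body": {"steps": "0 0.0035 0.0005 0 0 0.6 0.024; 0.025 0 0 0 0 0 0.024; 0.025 0 0 0 0 0 0.024; 0 0 0 0 0 0 0; 0 0 0 0 0 0 0; 0 0 0 0 0 0 0; 0 0 0 0 0 0 0"}}

```text
clock: 3.35
position: [0.5125, 0.2878, 0.0501]
ee_rot: [0.567, 0.423, 0.567, -0.423]
ft_force: [-18.0, -6.7, -0.2]
gripper_width: 0.01
```

Emit:
{"method": "carry_out", "body": {"steps": "0 -0.01 0 0 0 0 0; 0 -0.02 0 0 0 0 0; 0 -0.02 0 0 0 0 0; 0 -0.02 0 0 0 0 0; 0 -0.02 0 0 0 0 0; 0 -0.02 0 0 0 0 0; 0 -0.02 0 0 0 0 0; 0 -0.015 0 0 0 0 0"}}

```text
clock: 4.15
position: [0.3779, 0.2474, 0.0501]
ee_rot: [0.57, 0.427, 0.563, -0.419]
ft_force: [1.5, -1.5, -4.8]
gripper_width: 0.0102
```

Emit:
{"method": "carry_out", "body": {"steps": "0 -0.002 0 0 0 0 0; 0 0 0 0 0 0 0"}}

```text
clock: 4.35
position: [0.3766, 0.247, 0.0501]
ee_rot: [0.57, 0.427, 0.563, -0.419]
ft_force: [-0.8, -3.6, 0.2]
gripper_width: 0.01
```

Emit:
{"method": "carry_out", "body": {"steps": "0 0 0 0 0 0 0.024; 0 0 0 0 0 0 0.024; 0 0 0 0 0 0 0.024; -0.045 0 0 0 0 0 0.024; -0.045 0 0 0 0 0 0.024; -0.05 0.02 0 0 0 0 0.05; -0.0 0.04 0 0 0 0 0.05; 0 0.04 0 0 0 0 0.05"}}

```text
clock: 5.15
position: [0.471, 0.2755, 0.1885]
ee_rot: [0.57, 0.428, 0.564, -0.418]
ft_force: [-0.2, 0.0, 0.2]
gripper_width: 0.0444
```

Emit:
{"method": "carry_out", "body": {"steps": "0 0 0.03 0 0 0 0.05; 0 0 0 0 0 0 0.05;0 0 0 0 0 0 0.05"}}

```text
clock: 5.45
position: [0.4775, 0.2456, 0.1852]
ee_rot: [0.568, 0.426, 0.564, -0.42]
ft_force: [-1.1, -0.9, 0.5]
gripper_width: 0.0503
```

```bash
python3 - <<'E'
from plan import *
from workcell import camera
p,R,s=frame();print(p,s["gripper_width"],s["ft_force"])
c=wristcam(camera("wrist"),s);np.savez("pics/w3.npz",**c);cv2.imwrite("pics/w3.png",c["frame"][:,:,::-1])
c=camera("top");np.savez("pics/top1.npz",**c);crop(c["frame"],150,110,310,270,3.7,"pics/t1.png")
E
```

```text
[0.47745994 0.24562895 0.18519098] 0.05025115268743323 [-1.10679472 -0.87818197  0.51024978]
```

View pics/w3.png

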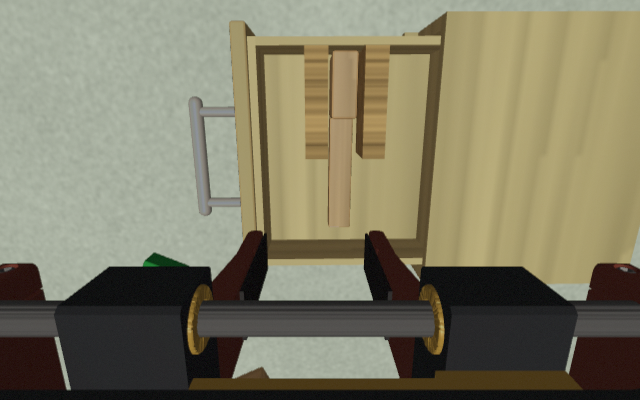

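View pics/t1.png

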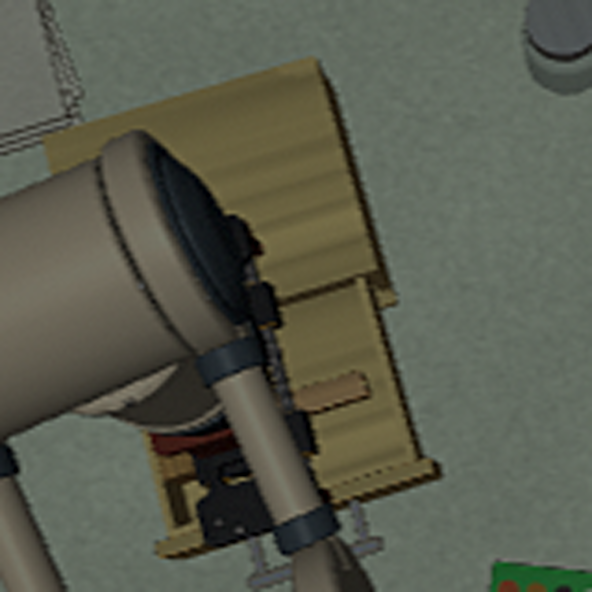

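The drawer is open. In the wrist view the handle lies between the corks, its front edge at row 118. The bare blade runs down to the tip at row 227, columns 329–351.

```bash
python3 - <<'E'
from plan import *
c=load("pics/w3.npz")
q=np.array([[330,160],[352,160],[329.,225.5],[350.5,225]])
a=ray(c,q,.033);print(a.round(4))
m1=(a[0]+a[1])/2;tip=(a[2]+a[3])/2;d=tip-m1;print("width",np.linalg.norm(a[0]-a[1]),np.linalg.norm(a[2]-a[3]),"dir",np.degrees(np.arctan2(d[1],d[0])),"tip",tip)
yaw=np.degrees(np.arctan2(d[1],d[0]));u=d/np.linalg.norm(d)
b=ray(c,[[333,118],[357,118]],.060).mean(0);print("handle front",b,"dist to tip",np.linalg.norm((tip-b)[:2]))
hh=ray(c,[[198,98],[207,214]],.048);print("handle",hh,hh.mean(0), "to tip along x",)
g=tip-u*.053;g[2]=.032;print("grasp",g)
t,R2=to(g,yaw+90); to([g[0],g[1],.09],yaw+90)
E
```

```text
[[0.4834 0.2751 0.033 ]
 [0.5022 0.2807 0.033 ]
 [0.5006 0.216  0.033 ]
 [0.5198 0.2221 0.033 ]]
width 0.019599091656942534 0.020161058176319694 dir -73.53862396290309 tip [0.51018077 0.21902163 0.033     ]
handle front [0.48249359 0.31350254 0.06      ] dist to tip 0.09845416179273757
handle [[0.36538746 0.29497604 0.048     ]
 [0.39219258 0.2010013  0.048     ]] [0.37879002 0.24798867 0.048     ] to tip along x
grasp [0.49516221 0.26984921 0.032     ]
turn [ 0.05 -0.04 -0.66] rows>= 1.0 then shift xyz [ 0.1539  0.0243 -0.0175] rows>= 4.0
turn [ 0.05 -0.04 -0.66] rows>= 1.0 then shift xyz [ 0.0959  0.0243 -0.0175] rows>= 3.0
```

Emit:
{"method": "carry_out", "body": {"steps": "0 0.0243 -0.0175 0 0 -0.66 0.05; 0.045 0 0 0 0 0 0.05; 0.045 0 0 0 0 0 0.05; 0.02 0 0 0 0 0 0.05; 0 0 0 0 0 0 0.05; 0 0 0 0 0 0 0.05"}}

```text
clock: 6.15
position: [0.4953, 0.2699, 0.0769]
ee_rot: [0.567, 0.423, 0.567, -0.423]
ft_force: [-0.2, 0.4, 0.7]
gripper_width: 0.0503
```

```bash
python3 - <<'E'
from plan import *
from workcell import camera
p,R,s=frame();print(p,s["gripper_width"],s["ft_force"])
c=wristcam(camera("wrist"),s);np.savez("pics/w4.npz",**c);cv2.imwrite("pics/w4.png",c["frame"][:,:,::-1])
to([.4952,.2698,.032],16.4)
E
```

```text
[0.49525369 0.26993186 0.07691382] 0.050344101426603734 [-0.16847018  0.38625913  0.66851369]
turn [ 0.13 -0.04 -0.15] rows>= 1.0 then shift xyz [ 0.0461 -0.0008  0.0001] rows>= 1.0
```

View pics/w4.png

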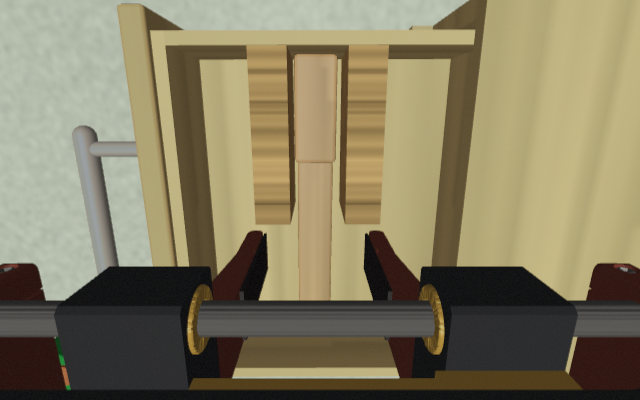

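Emit:
{"method": "carry_out", "body": {"steps": "0.02 -0.0008 0 0 0 0 0.05; 0.02 0 0 0 0 0 0.05; 0.0045 0 0 0 0 0 0.05; 0 0 0 0 0 0 0.05; 0 0 0 0 0 0 0; 0 0 0 0 0 0 0; 0 0 0 0 0 0 0; 0 0 0 0 0 0 0"}}

```text
clock: 7.0
position: [0.4949, 0.2691, 0.0317]
ee_rot: [0.566, 0.423, 0.567, -0.423]
ft_force: [-0.3, -0.4, 0.5]
gripper_width: 0.0216
```

Emit:
{"method": "carry_out", "body": {"steps": "0 0 0 0 0 0 0; -0.02 0 0 0 0 0 0; -0.03 0 0 0 0 0 0; -0.03 0 0 0 0 0 0; -0.03 0 0 0 0 0 0; 0 0 0 0 0 0 0"}}

```text
clock: 7.6
position: [0.4966, 0.2699, 0.1463]
ee_rot: [0.568, 0.425, 0.565, -0.421]
ft_force: [-0.3, 0.3, -1.2]
gripper_width: 0.0195
```

```bash
python3 - <<'E'
from plan import *
from workcell import camera
p,R,s=frame();print(p,s["gripper_width"],s["ft_force"])
c=wristcam(camera("wrist"),s);np.savez("pics/w5.npz",**c);cv2.imwrite("pics/w5.png",c["frame"][:,:,::-1])
# rail frame
d=np.array([-.142,-.99,0]);d/=np.linalg.norm(d);n=np.array([-d[1],d[0],0]);O=np.array([.595,-.2435,0])
O=O+n*(.6242-O@n);print("O",O)
t=O+d*(-.205+.022);t[2]=.10;print(t);to(t,np.degrees(np.arctan2(d[1],d[0]))+90)
E
```

```text
[0.49655056 0.26990277 0.14625336] 0.019545658875403788 [-0.27338386  0.27395029 -1.16369714]
O [ 0.59564866 -0.24359304  0.        ]
[ 0.62163123 -0.06244695  0.1       ]
turn [24.66 -0.08 -0.19] rows>= 3.0 then shift xyz [0.0433 0.1718 0.3107] rows>= 8.0
```

View pics/w5.png

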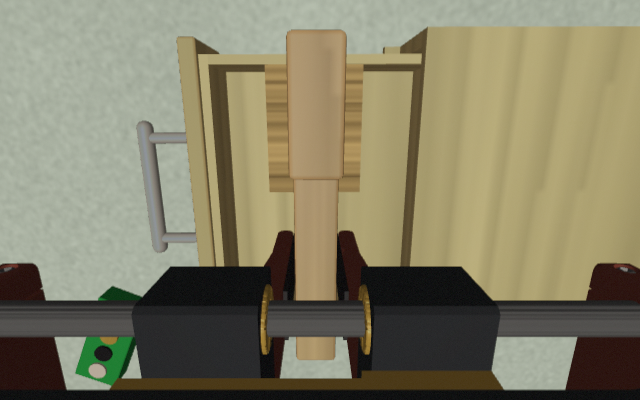

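The stick is held clear of the drawer, width 19.5 mm. I'll carry it behind the apron.

Emit:
{"method": "carry_out", "body": {"steps": "0 0 0 8.2 0 0 0; 0 0 0 8.2 0 0 0; 0 0 0 8.2 0 0 0; 0 0.02 0.0345 0 0 0 0; 0 0.02 0.0345 0 0 0 0; 0 0.02 0.0345 0 0 0 0; 0 0.02 0.0345 0 0 0 0; 0 0.02 0.0345 0 0 0 0"}}

```text
clock: 8.45
position: [0.5688, 0.0826, 0.1383]
ee_rot: [-0.463, -0.533, -0.464, 0.535]
ft_force: [-0.1, 1.3, -1.7]
gripper_width: 0.02
```

Emit:
{"method": "carry_out", "body": {"steps": "0.01 0.018 0.0345 0 0 0 0; 0.015 0.018 0.0345 0 0 0 0; 0.015 0.018 0.0345 0 0 0 0; 0.0 0.0178 0.0345 0 0 0 0; 0 0 0 0 0 0 0; 0 0 0 0 0 0 0"}}

```text
clock: 9.05
position: [0.62, -0.063, 0.0984]
ee_rot: [-0.462, -0.533, -0.464, 0.536]
ft_force: [-0.2, 0.6, -1.4]
gripper_width: 0.0196
```

```bash
cat > rail.py <<'E'
import numpy as np
d=np.array([-.142,-.99,0]);d/=np.linalg.norm(d);n=np.array([-d[1],d[0],0]);O=np.array([.5956,-.2436,0])
RY=np.degrees(np.arctan2(d[1],d[0]))
def rp(x,y,z): return O+d*x+n*y+np.array([0,0,z])
def inv(p): q=np.asarray(p)-O; return np.array([q@d,q@n,q[2]])
E
python3 - <<'E'
from plan import *
from rail import *
from workcell import camera
p,R,s=frame();print(p,s["gripper_width"],s["ft_force"],inv(p))
c=wristcam(camera("wrist"),s);np.savez("pics/w6.npz",**c);cv2.imwrite("pics/w6.png",c["frame"][:,:,::-1])
c=camera("top");np.savez("pics/top2.npz",**c);crop(c["frame"],270,100,480,260,3.8,"pics/t2.png")
to(rp(-.183,0,.0185),RY+90)
E
```

```text
[ 0.61996526 -0.06302216  0.09844827] 0.019592766366337208 [-0.15289572  0.59132695 -1.42374082] [-0.18220788 -0.00152025  0.09844827]
turn [ 0.1  -0.01  0.16] rows>= 1.0 then shift xyz [0.0814 0.0014 0.0007] rows>= 2.0
```

View pics/w6.png

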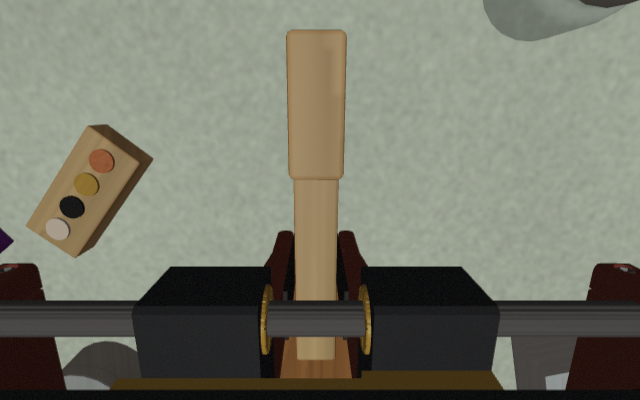

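View pics/t2.png

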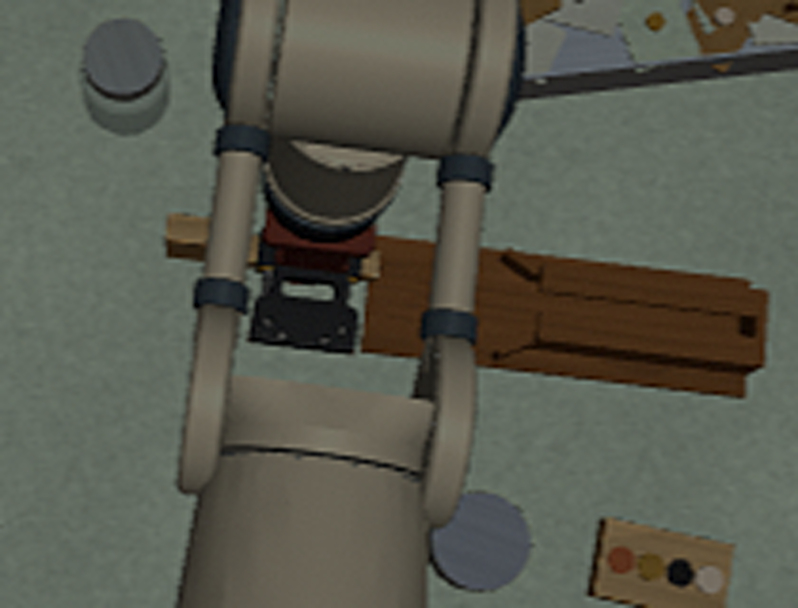

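The stick is level and in line with the rail, with its tip near the apron edge. I'll back off 12 mm and lay it down.

Emit:
{"method": "carry_out", "body": {"steps": "0.03 0.0014 -0.012 0 0 0 0; 0.03 0 0 0 0 0 0; 0.012 0 0 0 0 0 0; 0.005 0 0 0 0 0 0; 0 0 0 0 0 0 0; 0 0 0 0 0 0 0"}}

```text
clock: 9.75
position: [0.6248, -0.0509, 0.0258]
ee_rot: [0.464, 0.534, 0.463, -0.534]
ft_force: [-0.2, -0.2, -1.2]
gripper_width: 0.0201
```

Emit:
{"method": "carry_out", "body": {"steps": "0.004 0 0 0 0 0 0; 0.003 0 0 0 0 0 0; 0 0 0 0 0 0 0; 0 0 0 0 0 0 0"}}

```text
clock: 10.15
position: [0.6239, -0.051, 0.017]
ee_rot: [-0.463, -0.534, -0.464, 0.534]
ft_force: [0.8, 1.1, -0.6]
gripper_width: 0.0197
```

Emit:
{"method": "carry_out", "body": {"steps": "0 0 0 0 0 0 0.04; 0 0 0 0 0 0 0.05; 0 0 0 0 0 0 0.05; 0 0 0 0 0 0 0.05; -0.03 0 0 0 0 0 0.05; -0.04 0 0 0 0 0 0.05; -0.05 0 0 0 0 0 0.06; 0 0 0 0 0 0 0.06"}}

```text
clock: 10.95
position: [0.6274, -0.0513, 0.1467]
ee_rot: [0.467, 0.537, 0.46, -0.531]
ft_force: [0.5, 0.2, 0.4]
gripper_width: 0.0592
```

```bash
python3 - <<'E'
from plan import *
from rail import *
from workcell import camera
p,R,s=frame();print(p,s["gripper_width"],inv(p))
c=wristcam(camera("wrist"),s);np.savez("pics/w7.npz",**c);cv2.imwrite("pics/w7.png",c["frame"][:,:,::-1])
E
```

```text
[ 0.62741761 -0.051289    0.14671032] 0.059170595731779685 [-0.19488027  0.00419072  0.14671032]
```

View pics/w7.png

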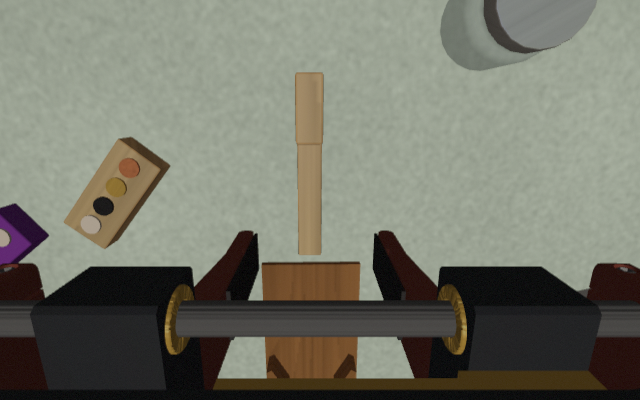

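The stick lies at (296–323, 72–255), in line and clear of the apron edge at row 263. Next I enlarge the bar to confirm it and measure stick, apron and bar.

```bash
python3 - <<'E'
from plan import *
from rail import *
c=load("pics/w7.npz");crop(c["frame"],50,120,190,260,5,"pics/bar.png")
for nme,q,z in(("tip",(310,254),.018),("hfront",(310,144),.045),("hrear",(309,73),.045),("apL",(262,263),.006),("apR",(360,262),.006)):
    w=ray(c,q,z)[0];print(nme,w.round(4),inv(w).round(4))
E
```

```text
tip [ 0.6164 -0.1039  0.018 ] [-0.1412  0.0008  0.018 ]
hfront [ 0.6309 -0.0058  0.045 ] [-0.2404  0.0012  0.045 ]
hrear [0.6373 0.0426 0.045 ] [-0.2892  0.0006  0.045 ]
apL [ 0.5703 -0.1117  0.006 ] [-0.127  -0.0438  0.006 ]
apR [ 0.6605 -0.124   0.006 ] [-0.1276  0.0472  0.006 ]
```

View pics/bar.png

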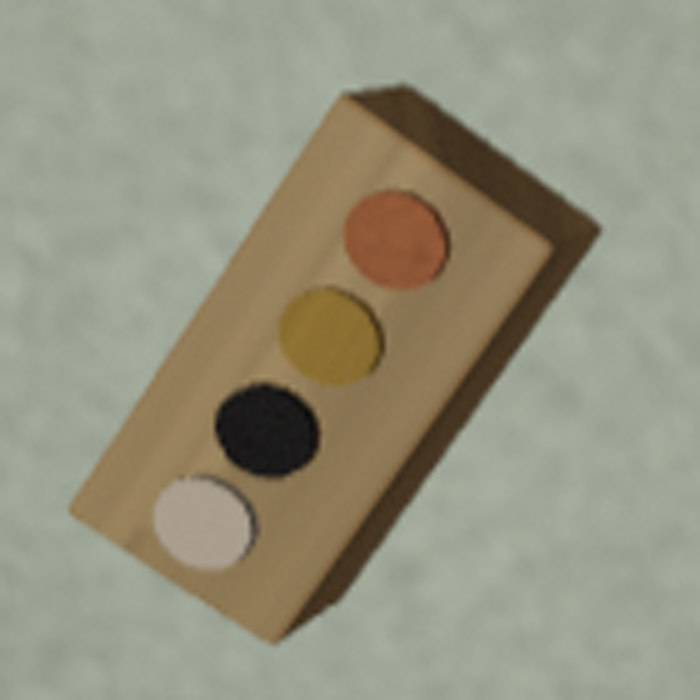

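The crop shows plain wood with four buttons on top; the top-face corners are (343,95), (553,246), (275,643) and (70,510) in the crop.

```bash
python3 - <<'E'
from plan import *
from rail import *
c=load("pics/w7.npz")
q=(np.array([[343,95],[553,246],[275,643],[70,510.]])+.5)/5-.5+[50,120]
w=ray(c,q,.022);L=(w[0]+w[1]-w[2]-w[3])/2;W=(w[1]+w[2]-w[0]-w[3])/2
ct=w.mean(0);yaw=np.degrees(np.arctan2(L[1],L[0]));yw=np.degrees(np.arctan2(W[1],W[0]))
print(ct,np.linalg.norm(L),np.linalg.norm(W),yaw,yw)
to([ct[0],ct[1],.14],yaw+90);p,R,s=frame();print(s["joint_positions"])
E
```

```text
[ 0.46194158 -0.02663938  0.022     ] 0.08868294968358546 0.0387060523683539 42.86617416495068 -46.811187841186076
turn [39.03 -0.15 -0.48] rows>= 5.0 then shift xyz [ 0.0027 -0.1298  0.1038] rows>= 4.0
[-1.35445726e-01  1.60919997e-01  1.32095223e+00 -4.40602967e-04
  1.65106751e+00  5.97284271e-03]
```

Emit:
{"method": "carry_out", "body": {"steps": "0 0 0 7.8 0 0 0.07; 0 0 0 7.8 0 0 0.07; 0 0 0 7.8 0 0 0.07; 0 0 0 7.8 0 0 0.07; 0 0 0 7.83 0 0 0.07; 0 -0.033 0.026 0 0 0 0.07; 0 -0.033 0.026 0 0 0 0.07; 0 -0.033 0.026 0 0 0 0.07"}}

```text
clock: 11.8
position: [0.4975, -0.0311, 0.1347]
ee_rot: [-0.258, -0.657, -0.259, 0.66]
ft_force: [0.6, -0.2, 0.2]
gripper_width: 0.0704
```

Emit:
{"method": "carry_out", "body": {"steps": "0.03 -0.0308 0.026 0 0 0 0.07; 0.03 0 0 0 0 0 0.07; 0 0 0 0 0 0 0.07; 0 0 0 0 0 0 0.07"}}

```text
clock: 12.2
position: [0.4594, -0.0265, 0.0769]
ee_rot: [-0.258, -0.657, -0.259, 0.659]
ft_force: [0.3, -0.8, 0.2]
gripper_width: 0.07
```

```bash
python3 - <<'E'
from plan import *
from workcell import camera
p,R,s=frame();print(p,s["gripper_width"])
c=wristcam(camera("wrist"),s);np.savez("pics/w8.npz",**c);cv2.imwrite("pics/w8.png",c["frame"][:,:,::-1])
to([.462,-.0266,.022],43.1+90)
E
```

```text
[ 0.45940375 -0.02650725  0.07690732] 0.07004273551077718
turn [-0.24  0.03 -0.  ] rows>= 1.0 then shift xyz [ 0.0562  0.001  -0.0012] rows>= 2.0
```

View pics/w8.png

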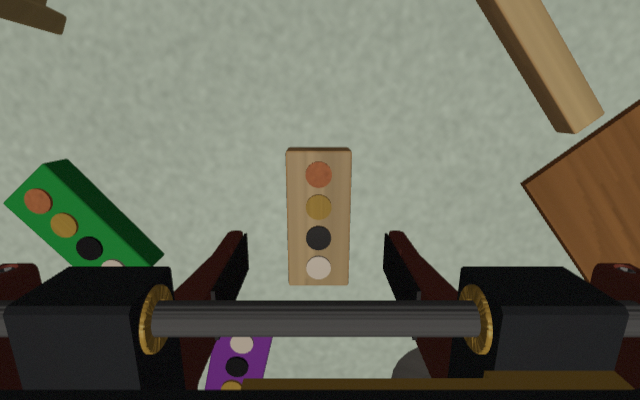

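The bar spans columns 287–351, centred between the fingers (241 and 390), and the look-alikes are clear of them. I'll descend and grip.

Emit:
{"method": "carry_out", "body": {"steps": "0.028 0.001 -0.001 0 0 0 0.07; 0.027 0 0 0 0 0 0.07; 0 0 0 0 0 0 0.07; 0 0 0 0 0 0 0; 0 0 0 0 0 0 0; 0 0 0 0 0 0 0; 0 0 0 0 0 0 0; 0 0 0 0 0 0 0"}}

```text
clock: 13.05
position: [0.4617, -0.0267, 0.0235]
ee_rot: [0.259, 0.658, 0.258, -0.658]
ft_force: [-0.2, 0.7, 3.2]
gripper_width: 0.0397
```

Emit:
{"method": "carry_out", "body": {"steps": "-0.03 0 0 0 0 0 0; -0.04 0 0 0 0 0 0; -0.03 0 0 -8 0 0 0; 0 0 0 -8 0 0 0; 0 0 0 -8 0 0 0; 0 0 0 -8 0 0 0; 0 0 0 -7 0 0 0; 0 0 0 0 0 0 0"}}

```text
clock: 13.85
position: [0.4609, -0.0266, 0.1222]
ee_rot: [-0.463, -0.534, -0.464, 0.534]
ft_force: [-0.5, 0.4, -0.9]
gripper_width: 0.0398
```

```bash
python3 - <<'E'
from plan import *
from rail import *
from workcell import camera
p,R,s=frame();print(p,s["gripper_width"],s["ft_force"])
c=wristcam(camera("wrist"),s);np.savez("pics/w9.npz",**c);cv2.imwrite("pics/w9.png",c["frame"][:,:,::-1])
to(rp(-.055,0,.12),RY+90)
E
```

```text
[ 0.46094178 -0.02658071  0.12221524] 0.03976213003061874 [-0.50375735  0.36412038 -0.93713988]
turn [-0.13  0.03  0.07] rows>= 1.0 then shift xyz [0.0022 0.1641 0.1407] rows>= 5.0
```

View pics/w9.png

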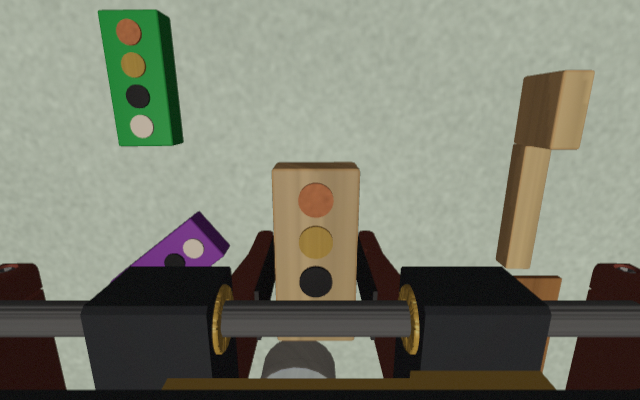

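Emit:
{"method": "carry_out", "body": {"steps": "0 0.0328 0.028 0 0 0 0; 0 0.0328 0.028 0 0 0 0; 0 0.0328 0.028 0 0 0 0; 0 0.0328 0.028 0 0 0 0; 0 0.0328 0.028 0 0 0 0; 0 0 0 0 0 0 0; 0.02 0 0 0 0 0 0; 0 0 0 0 0 0 0"}}

```text
clock: 14.7
position: [0.6021, -0.1878, 0.0988]
ee_rot: [-0.461, -0.534, -0.465, 0.536]
ft_force: [-0.1, -0.8, -1.9]
gripper_width: 0.0397
```

```bash
python3 - <<'E'
from plan import *
from rail import *
from workcell import camera
p,R,s=frame();print(p,inv(p),s["gripper_width"],s["ft_force"])
c=wristcam(camera("wrist"),s);np.savez("pics/w10.npz",**c);cv2.imwrite("pics/w10.png",c["frame"][:,:,::-1])
w=load("pics/w9.npz");P=np.array([.46094,-.02658,0])
for q in((316,165),(316,340)):
    x=ray(w,q,.1207)[0];print("bar end along feed from tcp",(x-P)@d,(x-P)@n)
c=camera("top");np.savez("pics/top3.npz",**c);crop(c["frame"],340,130,500,230,5,"pics/t3.png")
to(rp(-.05,0,.035),RY+90)
E
```

```text
[ 0.60205351 -0.1877815   0.09880539] [-0.0561693  -0.00153705  0.09880539] 0.0396744588987605 [-0.13139284 -0.82857966 -1.85589491]
bar end along feed from tcp -0.04641956053543377 -0.00010506640936999308
bar end along feed from tcp 0.044438444678564545 8.36139520877536e-05
turn [-0.04  0.    0.14] rows>= 1.0 then shift xyz [0.0669 0.0006 0.0063] rows>= 2.0
```

View pics/w10.png

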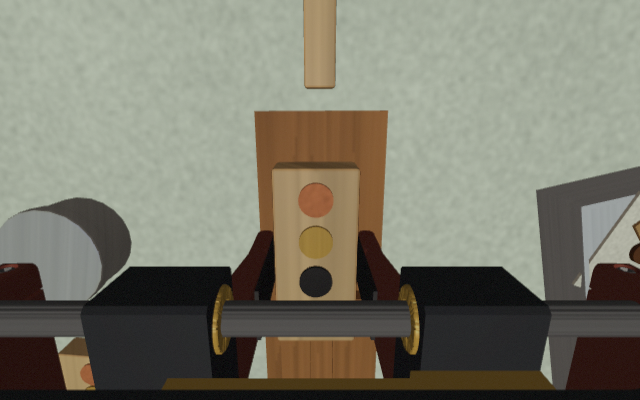

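View pics/t3.png

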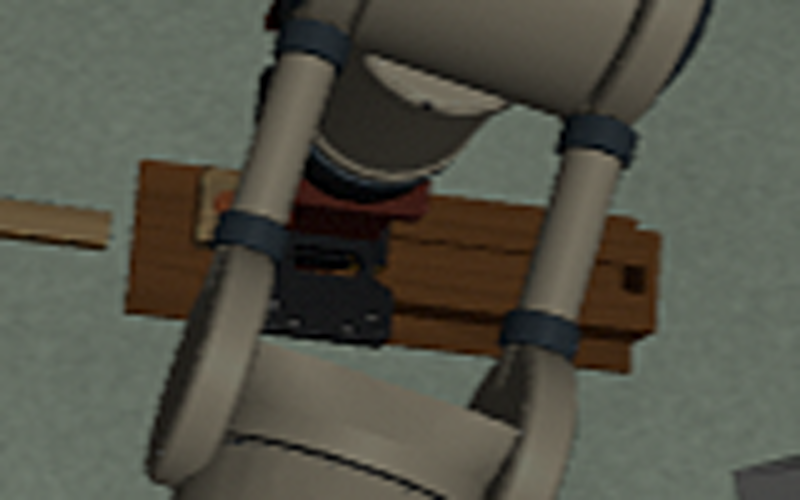

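Bar held centred. I check the apron's centre line against the tool from this same picture.

```bash
python3 - <<'E'
from plan import *
from rail import *
c=load("pics/w10.npz");p,R,s=frame()
im=c["frame"].astype(int);m=(im[:,:,0]>im[:,:,1]*1.35)
for y in(118,130,145,155,350,365):
    r=np.nonzero(m[y,245:400])[0]+245
    w=ray(c,[[r.min()-.5,y],[r.max()+.5,y]],.006);l=(w-p)@R
    print(y,r.min(),r.max(),"rail y",[round(inv(x)[1],4) for x in w],"tool y",l[:,1].round(4), "mid",l[:,1].mean().round(4),"x",inv(w[0])[0].round(4))
E
```

```text
118 255 386 rail y [np.float64(-0.0446), np.float64(0.0467)] tool y [-0.0438  0.0475] mid 0.0019 x -0.1206
130 256 385 rail y [np.float64(-0.0443), np.float64(0.0464)] tool y [-0.0435  0.0472] mid 0.0019 x -0.1125
145 256 385 rail y [np.float64(-0.0448), np.float64(0.047)] tool y [-0.0439  0.0478] mid 0.0019 x -0.1021
155 257 384 rail y [np.float64(-0.0444), np.float64(0.0466)] tool y [-0.0436  0.0474] mid 0.0019 x -0.095
350 245 394 rail y [np.float64(-0.0622), np.float64(0.0632)] tool y [-0.0613  0.0641] mid 0.0014 x 0.0683
365 245 393 rail y [np.float64(-0.063), np.float64(0.0632)] tool y [-0.0621  0.0642] mid 0.001 x 0.0833
```

Emit:
{"method": "carry_out", "body": {"steps": "0.02 0.0015 0.006 0 0 0 0; 0.025 0 0 0 0 0 0; 0.015 0 0 0 0 0 0; 0.006 0 0 0 0 0 0; 0 0 0 0 0 0 0; 0 0 0 0 0 0 0"}}

```text
clock: 15.4
position: [0.6048, -0.1946, 0.0376]
ee_rot: [-0.464, -0.534, -0.463, 0.534]
ft_force: [0.8, -0.3, -1.0]
gripper_width: 0.0394
```

Emit:
{"method": "carry_out", "body": {"steps": "0.004 0 0 0 0 0 0; 0 0 0 0 0 0 0; 0 0 0 0 0 0 0"}}

```text
clock: 15.7
position: [0.6043, -0.1946, 0.0325]
ee_rot: [-0.463, -0.534, -0.463, 0.534]
ft_force: [-0.2, 0.1, -1.2]
gripper_width: 0.0397
```

Emit:
{"method": "carry_out", "body": {"steps": "0.002 0 0 0 0 0 0; 0 0 0 0 0 0 0; 0 0 0 0 0 0 0"}}

```text
clock: 16.0
position: [0.6041, -0.1946, 0.0301]
ee_rot: [-0.463, -0.534, -0.463, 0.535]
ft_force: [-0.3, -0.1, -0.2]
gripper_width: 0.0399
```

Emit:
{"method": "carry_out", "body": {"steps": "0.0005 0 0 0 0 0 0.05; 0 0 0 0 0 0 0.06; 0 0 0 0 0 0 0.06; -0.03 0 0 0 0 0 0.06; -0.04 0 0 0 0 0 0.06; -0.04 0 -0.03 0 0 0 0.06; 0 0 -0.04 0 0 0 0.06; 0 0 -0.04 0 0 0 0.06"}}

```text
clock: 16.8
position: [0.6209, -0.0851, 0.1425]
ee_rot: [0.464, 0.535, 0.462, -0.534]
ft_force: [0.8, -0.8, 0.0]
gripper_width: 0.0599
```

Emit:
{"method": "carry_out", "body": {"steps": "0 0 -0.04 0 0 0 0.06; 0 0 0 0 0 0 0.06; 0 0 0 0 0 0 0.06"}}

```text
clock: 17.1
position: [0.6256, -0.0454, 0.1397]
ee_rot: [-0.464, -0.533, -0.464, 0.534]
ft_force: [0.3, -0.7, -0.4]
gripper_width: 0.0599
```

```bash
python3 - <<'E'
from plan import *
from rail import *
from workcell import camera
p,R,s=frame();print(p,inv(p),s["gripper_width"],s["ft_force"])
c=wristcam(camera("wrist"),s);np.savez("pics/w11.npz",**c);cv2.imwrite("pics/w11.png",c["frame"][:,:,::-1])
c=camera("top");np.savez("pics/top4.npz",**c);crop(c["frame"],340,130,500,230,5,"pics/t4.png")
E
```

```text
[ 0.62558154 -0.04542732  0.13972364] [-0.20042188  0.001541    0.13972364] 0.059943561676028496 [ 0.30025092 -0.66820019 -0.35841232]
```

View pics/w11.png

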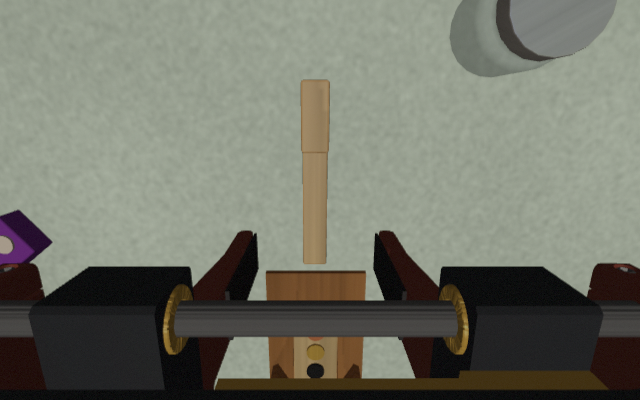

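View pics/t4.png

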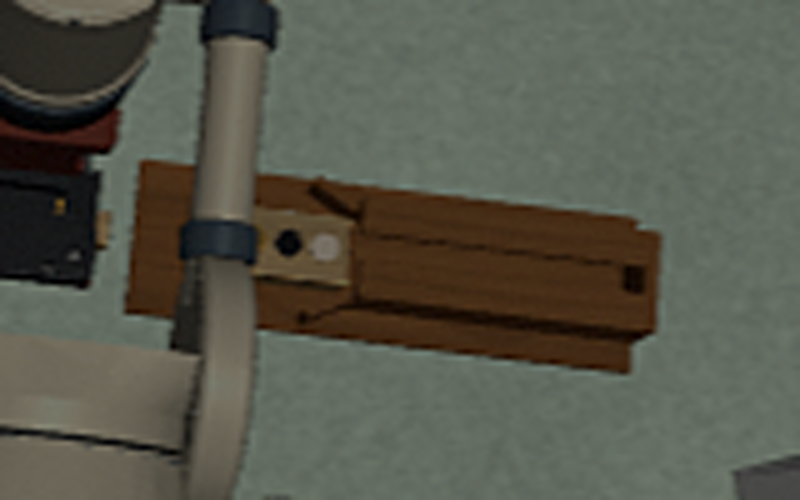

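The bar sits at the mouth, in line with the slot (top crop, (255–350, 210–285)). The stick's handle in the wrist view is at (302–329, 80–152).

```bash
python3 - <<'E'
from plan import *
from rail import *
c=load("pics/w11.npz");p,R,s=frame()
for nme,q,z in(("tip",(315,263),.018),("hf",(315.3,152),.045),("hr",(315.3,80),.045),("apL",(266.5,271),.006),("apR",(365.5,271),.006)):
    w=ray(c,q,z)[0];print(nme,inv(w).round(4),((w-p)@R).round(4))
h=(ray(c,(315.3,152),.045)[0]+ray(c,(315.3,80),.045)[0])/2
to([h[0],h[1],.10],RY+90);to([h[0],h[1],.030],RY+90)
E
```

```text
tip [-0.1413  0.0008  0.018 ] [ 0.1217 -0.0007  0.0574]
hf [-0.2409  0.0009  0.045 ] [ 0.0946 -0.0006 -0.0422]
hr [-0.2896  0.0008  0.045 ] [ 0.0945 -0.0008 -0.0909]
apL [-0.1274 -0.0435  0.006 ] [ 0.1337 -0.045   0.0713]
apR [-0.1277  0.047   0.006 ] [0.1336 0.0455 0.0709]
turn [-0.01  0.06  0.05] rows>= 1.0 then shift xyz [ 0.0396 -0.0008 -0.0665] rows>= 2.0
turn [-0.01  0.06  0.05] rows>= 1.0 then shift xyz [ 0.1096 -0.0008 -0.0665] rows>= 3.0
```

Emit:
{"method": "carry_out", "body": {"steps": "0 -0.0008 -0.033 0 0 0 0.05; 0 0 -0.0335 0 0 0 0.05; 0.04 0 0 0 0 0 0.05; 0.04 0 0 0 0 0 0.05; 0.02 0 0 0 0 0 0.05; 0.008 0 0 0 0 0 0.05; 0 0 0 0 0 0 0.05; 0 0 0 0 0 0 0.05"}}

```text
clock: 18.0
position: [0.635, 0.019, 0.0334]
ee_rot: [0.463, 0.535, 0.463, -0.534]
ft_force: [-0.2, -0.5, -0.4]
gripper_width: 0.0501
```

Emit:
{"method": "carry_out", "body": {"steps": "0 0 0 0 0 0 0; 0 0 0 0 0 0 0; 0 0 0 0 0 0 0; 0 0 0 0 0 0 0; 0 0 0 0 0 0 0"}}

```text
clock: 18.5
position: [0.6342, 0.0199, 0.032]
ee_rot: [-0.463, -0.534, -0.463, 0.534]
ft_force: [0.3, -0.6, 1.5]
gripper_width: 0.0196
```

Emit:
{"method": "carry_out", "body": {"steps": "-0.006 0 0 0 0 0 0; -0.006 0 0 0 0 0 0; 0 0 0 0 0 0 0; 0 0 0 0 0 0 0; 0 0 0 0 0 0 0"}}

```text
clock: 19.0
position: [0.6339, 0.0199, 0.0434]
ee_rot: [-0.463, -0.534, -0.464, 0.535]
ft_force: [0.4, -0.6, -0.8]
gripper_width: 0.0195
```

```bash
python3 - <<'E'
from plan import *
from rail import *
from workcell import camera
p,R,s=frame();print(p,inv(p),s["gripper_width"],s["ft_force"])
to(rp(-.245,.0015,.043),RY+90)
c=camera("top");np.savez("pics/top5.npz",**c);crop(c["frame"],300,130,460,230,5,"pics/t5.png")
c=camera("scene");crop(c["frame"],180,200,330,300,5,"pics/s5.png")
E
```

```text
[0.63390123 0.01992176 0.04336239] [-0.26629017  0.00049807  0.04336239] 0.019498810181746064 [ 0.37004386 -0.59900856 -0.8232949 ]
turn [0.03 0.03 0.08] rows>= 1.0 then shift xyz [0.0004 0.001  0.0213] rows>= 1.0
```

View pics/t5.png

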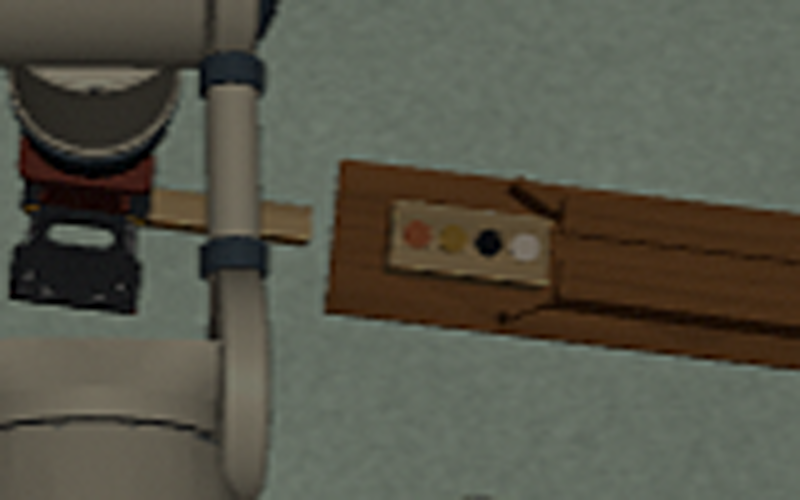

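View pics/s5.png

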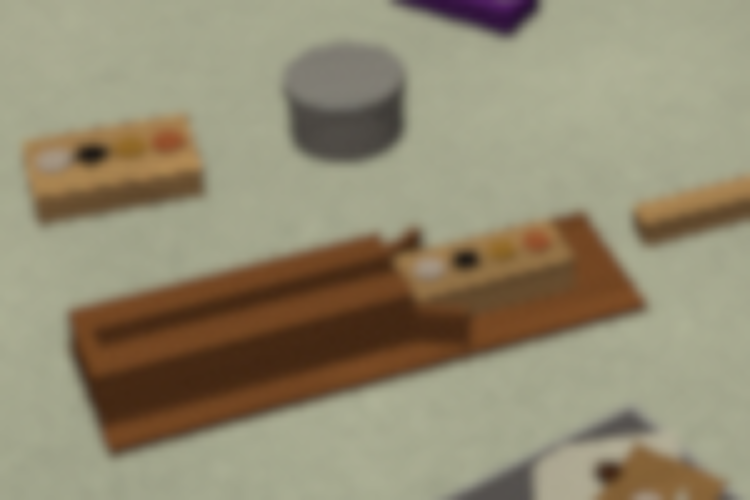

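The stick is level, in line and about 45 mm short of the bar. I start the push.

Emit:
{"method": "carry_out", "body": {"steps": "0 0.001 0.012 0 0 0 0; 0 0 0.012 0 0 0 0; 0 0 0.012 0 0 0 0; 0 0 0.012 0 0 0 0; 0 0 0.012 0 0 0 0; 0 0 0.012 0 0 0 0; 0 0 0.012 0 0 0 0; 0 0 0.012 0 0 0 0"}}

```text
clock: 19.9
position: [0.6213, -0.0764, 0.0436]
ee_rot: [-0.463, -0.534, -0.463, 0.535]
ft_force: [1.2, -0.5, -0.6]
gripper_width: 0.02
```

```bash
python3 - <<'E'
from plan import *
from rail import *
from workcell import camera
p,R,s=frame();print(p,inv(p),s["gripper_width"],s["ft_force"])
to(rp(-.055,.0015,.043),RY+90)
c=camera("top");crop(c["frame"],300,130,460,230,5,"pics/t6.png")
c=camera("scene");crop(c["frame"],180,200,330,300,5,"pics/s6.png")
E
```

```text
[ 0.62125135 -0.07635951  0.04363529] [-0.16918825  0.00164647  0.04363529] 0.02000724867170464 [ 1.22462928 -0.47011786 -0.60779817]
turn [0.02 0.02 0.06] rows>= 1.0 then shift xyz [ 6.000e-04 -1.000e-04  1.142e-01] rows>= 3.0
```

View pics/t6.png

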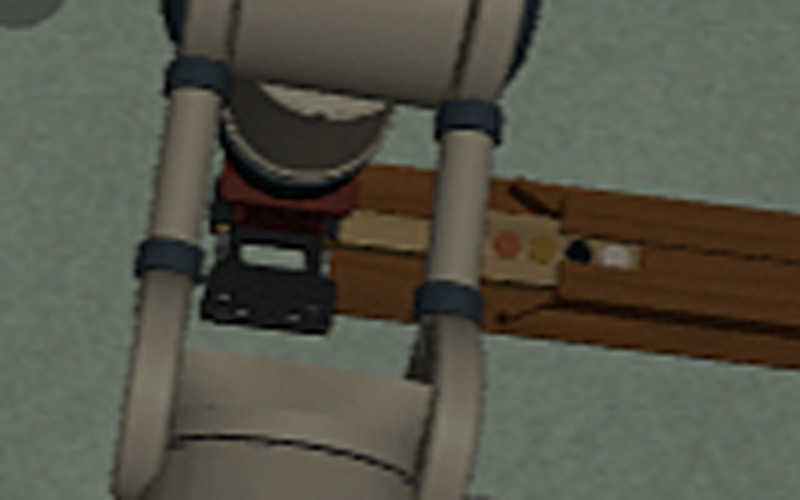

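View pics/s6.png

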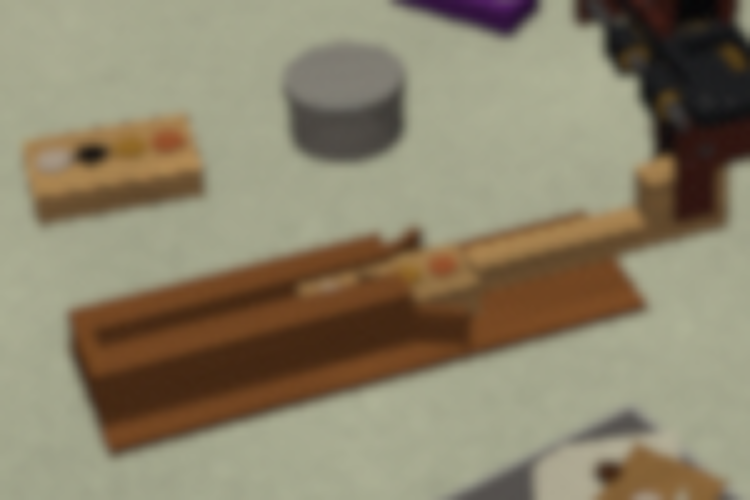

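The bar has entered under the lips straight, with the white button in the slot at (615,255) of the crop. I continue the push.

Emit:
{"method": "carry_out", "body": {"steps": "0 0 0.012 0 0 0 0; 0 0 0.012 0 0 0 0; 0 0 0.012 0 0 0 0; 0 0 0.012 0 0 0 0; 0 0 0.012 0 0 0 0; 0 0 0.012 0 0 0 0; 0 0 0.012 0 0 0 0; 0 0 0.012 0 0 0 0"}}

```text
clock: 20.8
position: [0.6077, -0.1714, 0.0437]
ee_rot: [-0.463, -0.534, -0.463, 0.535]
ft_force: [-0.2, -0.0, -1.3]
gripper_width: 0.02
```

Emit:
{"method": "carry_out", "body": {"steps": "0 0 0.008 0 0 0 0; 0 0 0.004 0 0 0 0; 0 0 0.002 0 0 0 0; 0 0 0 0 0 0 0"}}

```text
clock: 21.2
position: [0.6059, -0.1843, 0.0437]
ee_rot: [-0.463, -0.534, -0.463, 0.535]
ft_force: [-0.1, -0.1, -0.2]
gripper_width: 0.0198
```

Emit:
{"method": "carry_out", "body": {"steps": "0 0 0.002 0 0 0 0; 0 0 0 0 0 0 0"}}

```text
clock: 21.4
position: [0.6056, -0.186, 0.0437]
ee_rot: [-0.463, -0.534, -0.464, 0.534]
ft_force: [0.0, 0.3, 0.0]
gripper_width: 0.0198
```

Emit:
{"method": "carry_out", "body": {"steps": "0 0 0.002 0 0 0 0; 0 0 0 0 0 0 0"}}

```text
clock: 21.6
position: [0.6054, -0.1876, 0.0437]
ee_rot: [-0.463, -0.534, -0.464, 0.534]
ft_force: [-0.5, 1.5, -0.8]
gripper_width: 0.02
```

Emit:
{"method": "carry_out", "body": {"steps": "0 0 0.002 0 0 0 0; 0 0 0 0 0 0 0"}}

```text
clock: 21.8
position: [0.6055, -0.1878, 0.044]
ee_rot: [0.463, 0.535, 0.465, -0.533]
ft_force: [-0.2, 9.4, 0.7]
gripper_width: 0.0198
```

```bash
python3 - <<'E'
from plan import *
from rail import *
from workcell import camera
p,R,s=frame();print(p,inv(p),s["gripper_width"],s["ft_force"])
c=camera("top");crop(c["frame"],360,150,480,225,6.5,"pics/t7.png")
E
```

```text
[ 0.60548114 -0.18776204  0.04404096] [-0.05667522  0.00185309  0.04404096] 0.019836512189275946 [-0.21530859  9.39434044  0.72371025]
```

View pics/t7.png

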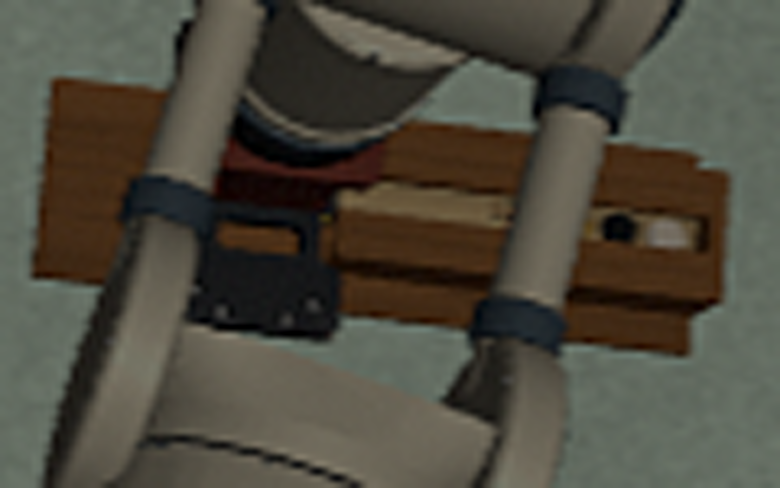

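The resisting force jumped to 9.4 N where the stop should be (tip expected at 68–70 mm), so the bar is home. I withdraw.

Emit:
{"method": "carry_out", "body": {"steps": "0 0 -0.01 0 0 0 0; 0 0 -0.025 0 0 0 0; 0 0 -0.03 0 0 0 0; 0 0 -0.03 0 0 0 0; 0 0 -0.03 0 0 0 0; 0 0 -0.03 0 0 0 0; 0 0 -0.03 0 0 0 0; 0 0 -0.025 0 0 0 0"}}

```text
clock: 22.65
position: [0.6348, 0.0193, 0.0436]
ee_rot: [-0.463, -0.534, -0.463, 0.535]
ft_force: [-0.9, 0.2, -1.0]
gripper_width: 0.0201
```

Emit:
{"method": "carry_out", "body": {"steps": "0 0 -0.004 0 0 0 0; 0.006 0 0 0 0 0 0; 0.005 0 0 0 0 0 0; 0 0 0 0 0 0 0; 0 0 0 0 0 0 0; 0 0 0 0 0 0 0"}}

```text
clock: 23.25
position: [0.6351, 0.0208, 0.0322]
ee_rot: [-0.463, -0.534, -0.463, 0.535]
ft_force: [-0.4, -0.1, -1.5]
gripper_width: 0.0199
```

Emit:
{"method": "carry_out", "body": {"steps": "0.001 0 0 0 0 0 0; 0 0 0 0 0 0 0.04; 0 0 0 0 0 0 0.05; 0 0 0 0 0 0 0.05; -0.03 0 0 0 0 0 0.05; -0.04 0 0 0 0 0 0.05; -0.045 0 0 0 0 0 0.05; -0.045 0 0 0 0 0 0.05"}}

```text
clock: 24.05
position: [0.6351, 0.0218, 0.193]
ee_rot: [-0.463, -0.534, -0.464, 0.535]
ft_force: [0.8, -0.4, 0.9]
gripper_width: 0.0498
```

Emit:
{"method": "carry_out", "body": {"steps": "0 -0.048 0 0 0 0 0.05; 0 -0.048 0 0 0 0 0.05; 0 -0.048 0 0 0 0 0.05; 0 -0.02 0 0 0 0 0.05; 0 0 0 0 0 0 0.05; 0 0 0 0 0 0 0.05"}}

```text
clock: 24.65
position: [0.4736, 0.045, 0.1923]
ee_rot: [0.464, 0.534, 0.463, -0.534]
ft_force: [-0.2, -0.8, -0.0]
gripper_width: 0.0499
```

```bash
python3 - <<'E'
from plan import *
from rail import *
from workcell import camera
p,R,s=frame();print(p,s["gripper_width"],s["ft_force"],s["clock"])
c=camera("top");np.savez("pics/top8.npz",**c);crop(c["frame"],290,130,490,280,4,"pics/t8.png");cv2.imwrite("pics/full8.png",c["frame"][:,:,::-1])
c=camera("scene");np.savez("pics/scene8.npz",**c);crop(c["frame"],180,190,330,300,5,"pics/s8.png")
E
```

```text
[0.47360457 0.04496598 0.19226361] 0.04993323238678859 [-0.16036623 -0.7654966  -0.03222608] 24.65
```

View pics/t8.png

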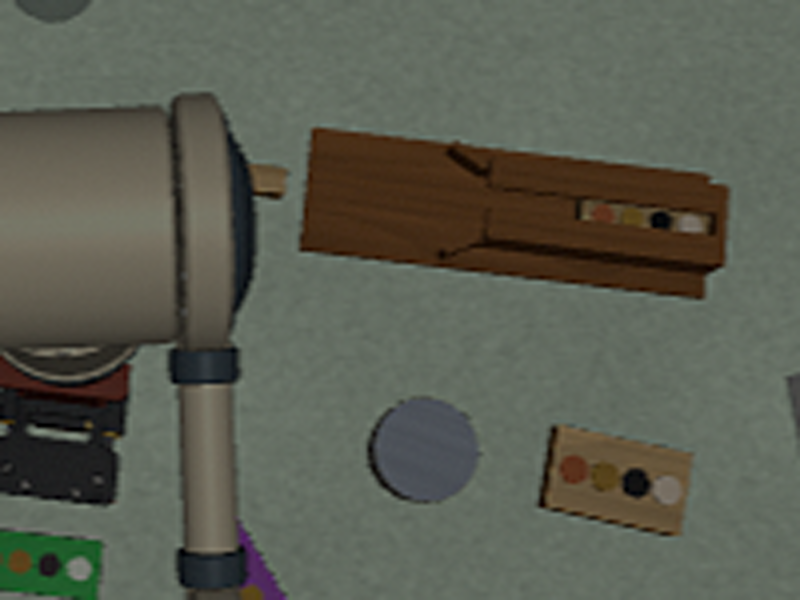

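View pics/s8.png

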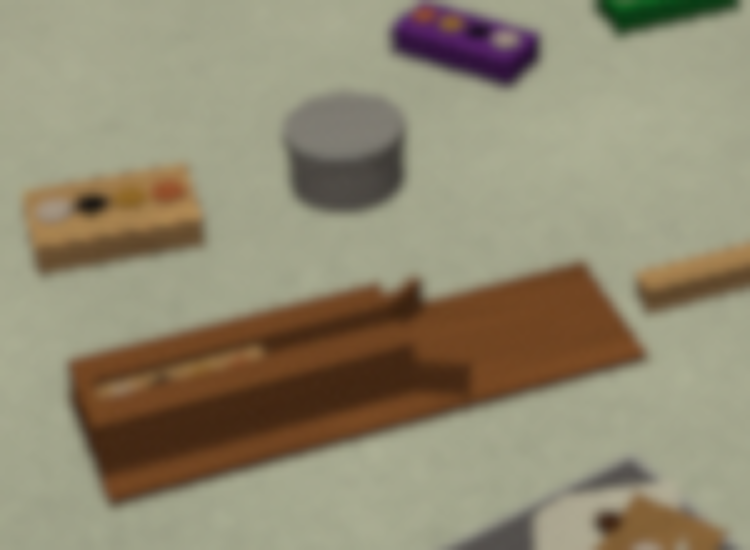

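The bar shows in the slot right at the end stop, crop (578–713, 200–235). The stick lies clear of the rail with its tip at (287,181). Now a numeric check.

```bash
python3 - <<'E'
from plan import *
from rail import *
c=load("pics/top8.npz");c0=load("pics/top0.npz")
f=lambda x,y:((x+.5)/4-.5+290,(y+.5)/4-.5+130)
print("rear edge",inv(ray(c,f(579,209),.028)[0]),"front",inv(ray(c,f(712,223),.028)[0]))
B=[f(604,213),f(634,216),f(660,219),f(691,223)]
w=ray(c,B,.030);print("buttons",[inv(x).round(4) for x in w],"mean",inv(w.mean(0)))
print("stick tip",inv(ray(c,f(287,180),.018)[0]))
for n,(x0,y0,x1,y1) in dict(wide=(420,230,470,268),tin=(376,222,416,260),jar=(285,98,320,140)).items():
    print(n,"pixel diff",np.abs(c["frame"][y0:y1,x0:x1].astype(int)-c0["frame"][y0:y1,x0:x1]).mean())
P,u,v=cloud(c)
q=np.array([inv(x) for x in P[(P[:,2]<.05)&(P[:,2]>.01)]]);m=(q[:,0]<-.128)&(q[:,0]>-.175)&(abs(q[:,1])<.02);print("stick blade z",np.median(q[m,2]),m.sum())
E
```

```text
rear edge [0.06630536 0.00271515 0.028     ] front [0.16098122 0.00424216 0.028     ]
buttons [array([0.0835, 0.0015, 0.03  ]), array([0.1049, 0.0019, 0.03  ]), array([0.1233, 0.002 , 0.03  ]), array([0.1454, 0.0019, 0.03  ])] mean [0.11427513 0.00181864 0.03      ]
stick tip [-0.14118877  0.000742    0.018     ]
wide pixel diff 4.159473684210527
tin pixel diff 4.271491228070175
jar pixel diff 4.196145124716553
stick blade z 0.017642316203616077 61
```

View pics/full8.png

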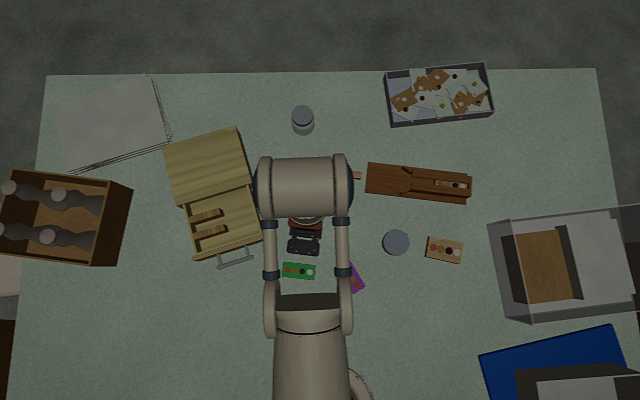

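```bash
python3 -c "
from workcell import finish_job;print(finish_job())"
```

```text
the job is handed in; nothing more can be done
None
```

The narrow bar is pushed home against the rail's end stop, buttons up, and the job is handed in. It took about 25 s of the 72 s allowed; no verdict was reported.

I opened the drawer about 142 mm, lifted the stick out by its blade, laid it on the table behind the apron and let go. I then set the 40 mm bar at the mouth, took the stick by its handle and pushed the bar in. The resisting force rose to 9.4 N where the stop should be. Finally I drew the stick out and released it on the table.

| Last check (top camera, rail frame) | Measured | Required |
|---|---|---|
| Bar centre, x | about 114 mm | above 109 mm |
| Bar centre, y | about +1.8 mm | within ±6 mm |
| Stick tip, x | about −141 mm | below 0 mm |
| Blade top height | 17.6 mm | about 18 mm if flat on the table |

- **Bar sideways position:** part of the +1.8 mm is my own rail estimate. The wrist camera put the rail's centre 1 to 2 mm further to that side than the top camera did.
- **Bar ends:** their edges in the picture read about 5 mm longer than the real 90 mm, so I relied on the button positions.
- **Wide bar, tin and jar:** they look unmoved against the first picture.
- **Gripper:** it was open and clear of everything at the end.

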